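# Find and seat the rocking tub lid

## Robot

A 6-joint arm with a two-finger parallel gripper is mounted at the origin on the work surface. World frame = base frame: x ahead of the robot, y to its left, z up, the work surface at z = 0. Lengths are in m, angles in rad, forces in N, time in s.
With the tool pointing down it reaches from about 0.325 to 0.775 m from the base axis. Payload 5.5 kg.
Tool frame: the origin (TCP) lies between the finger pads; the fingertips stand 8 mm ahead of it and the grasp point (between the pads) lies 11 mm behind it (tcp_to_tips is the distance from the TCP to the fingertips, in m); z points along the fingers, y is the direction in which the jaws open and shut (so a half turn about z gives the same grasp; the last joint's range is limited). The gripper opens to 88 mm and grips with 3 to 60 N. Pads are 20 mm wide; open, the fingers measure 115 mm over their backs; the gripper's body (75 mm by 178 mm) begins 61 mm behind the grasp point.
Start: joints at [-1.319, 0.091, 1.231, -0, 1.82, -0.057], TCP at [0.182, -0.572, 0.231] pointing down, gripper open.
Joint ranges: [-2.87, 2.87], [-0.86, 2.18], [0.17, 2.46], [-1.51, 4.65], [0.06, 2.69], [-2.65, 2.65]. Speed limits (rad/s): [2.57, 2.57, 3.01, 3.14, 3.14, 3.14].

## Interface

Orientations are given as a unit quaternion [w, x, y, z].
In Python, from bench import * gives the robot as it stands. Calls block until the motion is done:
- move_to(position, orientation): joint-space move of the TCP to a pose.
- move_l(position, speed=0.15, orientation=None): straight line of the TCP; orientation=None keeps the orientation; speed is the mean speed in m/s.
- movej(angles): joint-space move.
- gripper_open() and close(): open the fingers fully, or close them until they stop; the grip force is fixed at half the most.
- hold(seconds).
- inverse_kinematics(position, orientation): joint angles nearest the present ones, or None.
- state(): the state.
- get_image(name): name is "side" or "top"; returns a dict with "frame" (420x560x3 uint8, blue, green, red), "depth" (420x560 float32, m along the optical axis (not along the pixel's ray), 0 where there is no reading), "camera_matrix" (3x3 intrinsics, pixels), "k1" (the pictures are not rectified: a ray, as slopes to the right and down, at radius r is drawn at 1 + k1 r^2 times it, then the intrinsics apply), "view" (4x4, takes a point from world to camera coordinates). Camera axes: x right, y up, looking along -z (the intrinsics and any distortion apply to the point x, -y, -z); pixel columns grow to the right and rows downward; lengths in m; the calibration is good to about 2 mm. A picture is of the moment at which its call begins.
A pose or a line that the arm cannot do raises IKError and nothing moves.
- job_done(): hands the job in, once; it reports no verdict.
The state is a dict: "time": time; "joint_pos": joint angles; "dq": joint speeds; "joint_torque": joint torques, N m; "ee_pos": TCP position; "ee_rot": TCP orientation; "ft_force": force on the tool from outside, world axes, zero at the start; "moment": the same for the moment, N m; "finger_gap": finger opening in m.
Only numpy, scipy, OpenCV 4.12 (cv2) and the standard library are available. Lean on these libraries where they do the work, as an engineer would, in place of code of your own. Each camera call takes 0.05 s, during which the arm holds its last target. There are 200 camera calls.

## Task

One of the four blue lids on the sample tubs is not seated, though they look much alike: with your fingertips, press gently near the edge of the lids in turn until you find the one that rocks. Then push that lid straight down by its middle until it is fully home and level on its tub, and finish while still pressing it down with the fingertips. Do not pinch or lift any lid, and leave the cartons and the jar alone.

Things in the scene. Friction and masses are not known exactly. Their poses are not given: they have to be found in the camera images.
- tray: Grey plastic tray, 276 x 276 mm with an 18 mm lip, fixed to the bench; origin at the centre of its underside, on the bench; x and y along its sides. Four identical white square tubs (76 x 76 mm outside, rims 61 mm above the bench) stand fixed on it in a 2 x 2 block, centres 115 mm apart, square with the tray.
- lid_a: Blue square lid on the tub in the tray's robot-side row, left (left: +y of the tray). Origin at the centre of its top face, z up, x and y along its sides and the tray's. All four lids are identical: flange 80 x 80 x 6 mm over a 60 x 60 mm plug 5 mm deep, with 1 mm play all round in the tub; plastic, about 70 g, free to lift off. Any of the four may be the loose one.
- lid_b: Blue square lid on the tub in the tray's robot-side row, right (left: +y of the tray). Origin at the centre of its top face, z up, x and y along its sides and the tray's. Same shape as lid_a. A lid that is home (three of the four) is level with its flange down on the rim, top face 67 mm above the bench, and does not give when pressed.
- lid_c: Blue square lid on the tub in the tray's far row, left (left: +y of the tray). Origin at the centre of its top face, z up, x and y along its sides and the tray's. Same shape as lid_a. Whichever lid is loose stands 3.5 mm high of home on a tight catch 20 mm square under its middle; about 1 N pressed 28 mm from its centre towards a side tips it some 0.1 rad; released, it falls back level.
- lid_d: Blue square lid on the tub in the tray's far row, right (left: +y of the tray). Origin at the centre of its top face, z up, x and y along its sides and the tray's. Same shape as lid_a. Whichever lid is loose, a straight push of more than 8 N on its middle drives it the 3.5 mm home, where it stays.
- carton_tall: White and blue medicine carton standing loose on the bench beside the tray, 50 x 50 x 85 mm tall; origin at the centre of its underside. To be left alone.
- carton_flat: White and blue medicine carton lying loose on the bench beside the tray, 60 x 90 x 40 mm high; origin at the centre of its underside. To be left alone.
- pill_jar: Amber jar with a white cap standing loose on the bench beyond the tray, 48 mm across, 75 mm tall; origin at the centre of its underside. To be left alone.
Not all that is in view belongs to the job. What is shaped like the lid_b but purple or turquoise is not meant.

How it is judged:
By the outcome, as a careful person would: the job done as asked, in the order asked, and still so for the second after the job is handed in, while the arm keeps its last pose, push and grip.
It also fails if it takes over 45 s, if anything falls off the work surface, if the arm or the gripper's body presses on something with over 40 N, if the wrist force passes 120 N, or if a joint passes its speed limit or range.

## Working session

There is one attempt and no reset: what is moved stays moved. The work goes in short steps, each a Python script; the robot and the scene stay as the last script left them, time stands still between calls to the robot, and variables do not carry over. Pictures are saved under pics/ and viewed, about 8 in all and at most 12, crops included, and the job is handed in when it is done.

```bash
mkdir -p pics; ls; python3 - <<'E'
from bench import *
import cv2,numpy as np
for n in("top","side"):
    im=get_image(n); cv2.imwrite(f"pics/{n}1.png",im["frame"]); np.savez(f"{n}.npz",**im)
s=state();print(s["time"],s["ee_rot"],s["ft_force"],s["finger_gap"])
E
```

```text
pics
0.1 [-8.82960186e-04  9.88105375e-01  1.53775749e-01 -8.76955034e-05] [ 0.4044057  -0.41101351 -0.86340328] 0.08771898494124591
```

View pics/top1.png

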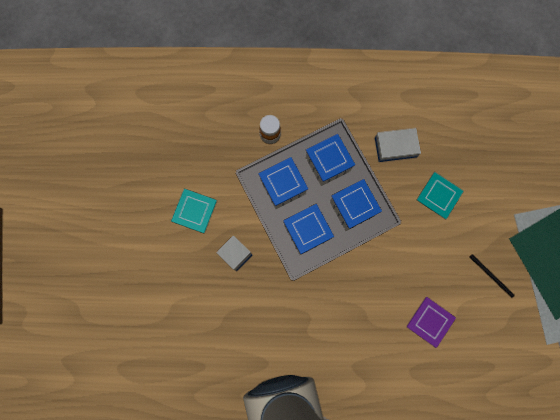

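View pics/side1.png

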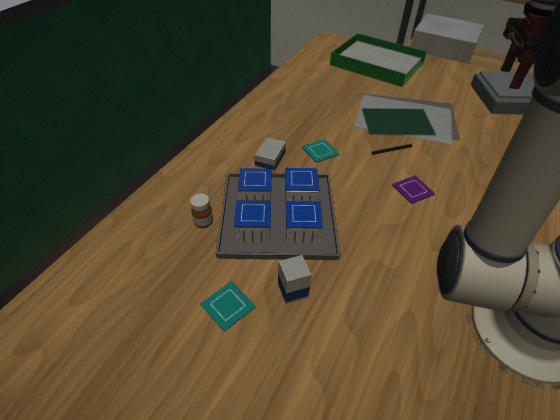

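The top view shows four blue lids at about (284,181), (331,157), (357,204) and (309,229). The turquoise plates at (194,211) and (440,195) and the purple one at (432,322) are not meant. Next I'll get the lids' world positions.

```bash
cat > h.py <<'E'
import numpy as np,cv2
def world(im,uv,d):
    K=im["camera_matrix"];k=float(im["k1"]);uv=np.asarray(uv,float)
    p=cv2.undistortPoints(uv.reshape(-1,1,2),K,np.array([k,0,0,0.])).reshape(-1,2)
    c=np.c_[p[:,0]*d,-p[:,1]*d,-d,np.ones(len(p))]
    return (np.linalg.inv(im["view"])@c.T).T[:,:3]
def lids(im):
    hsv=cv2.cvtColor(im["frame"],cv2.COLOR_BGR2HSV)
    m=cv2.inRange(hsv,(104,150,110),(125,255,255)); m=cv2.morphologyEx(m,cv2.MORPH_CLOSE,np.ones((7,7)))
    n,l,st,ce=cv2.connectedComponentsWithStats(m)
    out=[]
    for i in range(1,n):
        if st[i,4]<300: continue
        v,u=np.nonzero((l==i)&(im["depth"]>0))
        out.append((ce[i],st[i,4],world(im,np.c_[u,v],im["depth"][v,u])))
    return out
E
python3 - <<'E'
from h import *
for n in("top","side"):
    im=dict(np.load(n+".npz"))
    for c,a,w in lids(im):
        z=np.median(w[:,2]); t=w[abs(w[:,2]-z)<.008]
        r=cv2.minAreaRect((t[:,:2]*1000).astype(np.float32))
        A=np.c_[t[:,:2]-t[:,:2].mean(0),np.ones(len(t))]
        print(n,c.round(),a,np.round(r[0],1),np.round(r[1],1),round(r[2],1),"z",(np.linalg.lstsq(A,t[:,2],rcond=None)[0]*1000).round(2),t[:,2].std().round(4))
E
```

```text
top [330. 157.] 1284 [658.2 -57.9] [79.1 79.1] 27.9 z [-2.26 -6.87 68.04] 0.0019
top [283. 181.] 1336 [604.   43.6] [80.1 79.4] 28.2 z [-0.21 -1.43 67.72] 0.0019
top [356. 203.] 1368 [ 556.8 -112.3] [79. 80.] 27.9 z [ 0.58 -0.96 71.5 ] 0.0019
top [308. 228.] 1406 [502.7 -10.4] [78.9 79.2] 27.9 z [-1.63 -4.62 67.76] 0.0019
side [255. 179.] 665 [655.9 -56.1] [77.2 78.8] 28.3 z [-1.88  2.93 68.36] 0.0011
side [301. 179.] 682 [ 553.7 -111. ] [77.2 81.2] 27.3 z [ 1.46  1.09 71.72] 0.0011
side [252. 213.] 863 [601.7  44.5] [78.5 77.6] 28.6 z [-1.22  0.45 68.28] 0.0011
side [303. 214.] 884 [500.4  -9.8] [78.  80.3] 29.7 z [ 2.18 -1.83 68.18] 0.0011
```

Both cameras show the lid at about (556,-112) mm, lid_b (robot-side row, right), standing some 3.5 mm higher than the others. I'll confirm that by touch at its edge before pushing it.

```bash
cat >> h.py <<'E'
from scipy.spatial.transform import Rotation as R
yaw=np.radians(28.0); U=np.array([np.cos(yaw),np.sin(yaw),0]); C=np.array([.5555,-.1117,0])
def down(a):
    x=np.array([np.cos(a),np.sin(a),0]);z=np.array([0,0,-1.])
    return R.from_matrix(np.c_[x,np.cross(z,x),z]).as_quat(scalar_first=True)
E
python3 - <<'E'
from bench import *
from h import *
close()
P=C-.031*U
best=None
for a in(yaw,yaw+np.pi):
    q=inverse_kinematics(P+[0,0,.12],down(a))
    if q is not None:
        d=abs(np.array(q)-state()["joint_pos"]).max()
        if best is None or d<best[0]: best=(d,a)
print(best)
Q=down(best[1]); np.save("Q.npy",Q)
move_to(P+[0,0,.12],Q); move_l(P+[0,0,.084],.1); hold(.3)
F=np.mean([(hold(.02),state()["ft_force"][2])[1] for _ in range(6)]); print("tare",F,state()["time"])
for z in np.arange(.082,.0745,-.0005):
    move_l(P+[0,0,z],.02); hold(.05); s=state(); f=s["ft_force"][2]-F
    print(round(z*1e3,1),(s["ee_pos"][2]*1e3).round(2),f.round(2),round(s["time"],1))
    if f>3: break
im=get_image("side"); np.savez("press.npz",**im); cv2.imwrite("pics/press.png",cv2.resize(im["frame"][140:260,200:360],None,fx=4,fy=4))
for c,a,w in lids(im): print(c.round(),a,np.median(w[:,2]).round(4))
E
```

```text
(np.float64(1.021378566624365), np.float64(0.4886921905584123))
tare 0.07739968032830787 4.4167
82.0 81.84 -0.41 4.7
81.5 81.48 -0.49 5.0
81.0 80.99 -0.61 5.3
80.5 80.44 0.28 5.6
80.0 79.97 -0.65 5.9
79.5 79.47 0.11 6.2
79.0 78.97 -0.08 6.5
78.5 78.64 -0.18 6.8
78.0 78.11 2.02 7.1
77.5 77.54 1.38 7.4
77.0 77.22 2.22 7.7
76.5 77.12 5.02 8.0
[299. 179.] 527 0.0737
[255. 179.] 667 0.0683
[252. 213.] 863 0.0681
[303. 214.] 888 0.0681
```

View pics/press.png

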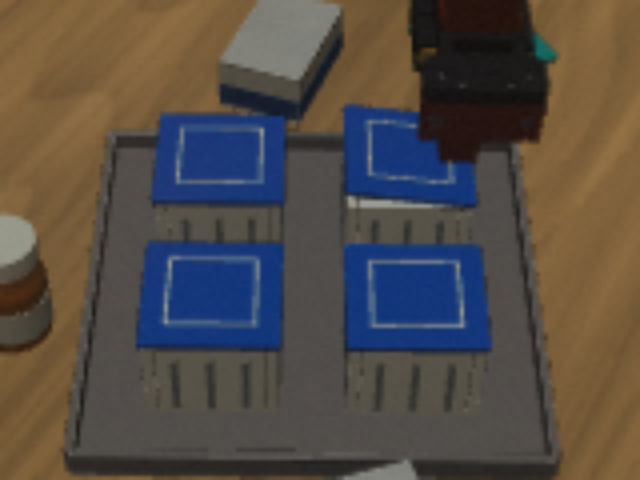

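The enlarged crop shows the lid at (410,155) tipped under the fingertips, with the far side raised and a white gap at about (390,203). It gave at only 1–2 N, so lid_b is the loose one. I'll lift off, then push it by its middle.

```bash
python3 - <<'E'
from bench import *
from h import *
P=C-.031*U
move_l(P+[0,0,.088],.05); hold(.3)
move_l(C+[0,0,.088],.08); hold(.3)
im=get_image("side")
for c,a,w in lids(im): print(c.round(),a,np.median(w[:,2]).round(4))
F=np.mean([(hold(.02),state()["ft_force"][2])[1] for _ in range(8)])
move_l(C+[0,0,.080],.04)
for z in np.arange(.079,.0715,-.0005):
    move_l(C+[0,0,z],.02); hold(.05); s=state(); f=s["ft_force"][2]-F
    print(round(z*1e3,1),(s["ee_pos"]*1e3).round(2),f.round(2),round(s["time"],1))
    if f>25 or (f>12 and s["ee_pos"][2]<.0757): break
hold(.3); s=state(); print(s["ee_pos"],s["ft_force"]-[0,0,F],s["time"])
im=get_image("side"); cv2.imwrite("pics/push.png",cv2.resize(im["frame"][140:260,200:360],None,fx=4,fy=4))
for c,a,w in lids(im): print(c.round(),a,np.median(w[:,2]).round(4))
E
```

```text
[255. 179.] 667 0.0684
[301. 181.] 534 0.0717
[252. 213.] 863 0.0683
[303. 214.] 892 0.0682
79.0 [ 555.48 -111.67   78.98] 0.83 10.4
78.5 [ 555.6  -111.72   78.75] 1.17 10.7
78.0 [ 555.65 -111.73   78.68] 6.01 11.0
77.5 [ 555.65 -111.73   78.36] 5.84 11.3
77.0 [ 555.67 -111.73   77.94] 6.39 11.6
76.5 [ 555.67 -111.72   77.47] 7.14 11.9
76.0 [ 555.66 -111.72   76.99] 6.33 12.2
75.5 [ 555.67 -111.74   76.48] 6.71 12.5
75.0 [ 555.67 -111.74   75.96] 7.38 12.8
74.5 [ 555.66 -111.72   75.48] 6.73 13.1
74.0 [ 555.66 -111.72   75.32] 8.13 13.4
73.5 [ 555.67 -111.71   75.3 ] 10.89 13.7
73.0 [ 555.68 -111.75   75.31] 12.2 14.0
[ 0.55568464 -0.11173636  0.07526708] [-5.46134265  1.50448776 12.01482448] 14.3167
[255. 179.] 667 0.0683
[301. 183.] 454 0.068
[252. 213.] 863 0.0682
[303. 214.] 889 0.0682
```

View pics/push.png

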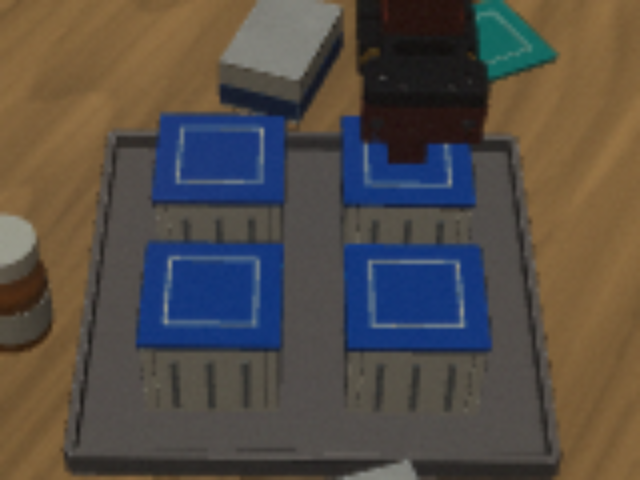

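The crop shows lid_b at (408,160) level and at the same height as the other three lids, with the fingertips on its middle and the cartons and jar still in place. It moved down 3.4 mm and then stopped hard. I'm handing in while still pressing at about 12 N.

```bash
python3 -c "
from bench import *
print(state()['ft_force'],state()['time']); job_done()"
```

```text
[-4.86367435  0.99021066 12.4724343 ] 14.3667
the job is handed in; nothing more can be done
```

The loose lid was lid_b (robot-side row, right). It is now fully home, and I handed the job in at 14.4 s while still pressing it down with about 12 N.

- **Finding it:** both cameras' depth showed lid_b about 3.5 mm higher than the others, so I pressed its edge first. It tipped visibly at 1–2 N, and the press peaked at about 5 N. I did not press the other three lids, as the first one tried was the one that rocked.
- **Seating it:** after lifting off it fell back level. I then pushed its middle straight down; it gave at about 6–7 N, slightly below the stated 8 N. It moved 3.4 mm and then stopped hard.
- **Last checks:** its top measured 68.0 mm against 68.2–68.3 mm for the other lids, and it looked level in the picture. The tips read a sideways force of about 5 N, which did not shift the lid visibly. The arm did not touch the cartons or the jar.

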